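Tighten the air outlet on the packing bench

TASK

The compressed-air outlet with the green body, used to blow dust off the wooden trays, has come loose. First turn its brass coupling nut clockwise by hand (with the fingers) to its stop, then swing the ring spanner left on the lock nut below it clockwise until its handle comes up against the stop post. Leave the yellow outlet alone: do not touch it.

Things in the scene. Friction and masses are not known exactly. Their poses are not given: they have to be found in the camera images.
- green_outlet: Green air outlet, bolted down. Origin: on its upright axis, underside of its plate; z up, front -x. Plate 110 mm wide, 12 thick, 60 mm behind to 90 in front of the axis. Upward on the axis: brass lock nut in a ring spanner, fixed green collar (72 mm across, top 70 mm up, white mark to the front), brass coupling nut, steel nipple (16 mm across, top 135 mm up).
- green_nut (a joint): Angle of the green outlet's brass hex coupling nut, captive on the axis: 36 mm across flats, 80 to 120 mm up. Grows clockwise from above; starts at 0 to 0.25, stop (tight) at 1.2, where the white mark on its top meets the collar's. At value q flats face 1.2 - q + k*pi/3, anticlockwise from the outlet's +x. Takes 0.12 N m; stays where left.
- green_spanner (a joint): Angle of its ring spanner (turns the lock nut). Level handle, mid-height 51 mm; red sleeve 20 mm wide, 12 thick, 110 to 190 mm from the axis: hold or push at 150. Grows clockwise from above; starts at 0 to 0.15, stop at 0.8, handle against a dark post 62 mm tall. At value q it points to pi + 0.4 - q, anticlockwise from the outlet's +x. Takes 0.4 N m; stays where left.
- yellow_outlet: A second outlet, same shape, size, origin and axes, but painted yellow, with its own nut and spanner (at any angle). In use: must not be touched.

How it is judged (in metres and radians):
On the way, in this order (a step that is already met when the one before it is completed fails the run):
1. the coupling nut of the green outlet is turned home, while its spanner still waits (value of joint green_nut above 1.03 rad), for 0.2 s.
2. the spanner of the green outlet is swung home (value of joint green_spanner above 0.63 rad), for 0.2 s.
At the end, for the whole second after the job is handed in: The green outlet's coupling nut is at its stop (1.2 rad) to within about 10 degrees (above 1.03) and its spanner at its stop (0.8 rad) to within about 10 degrees (above 0.63), both at rest (value of joint green_nut above 1.03 rad and value of joint green_spanner above 0.63 rad and velocity of joint each of green_nut, green_spanner below 0.05 rad/s); the robot touches nothing.
It fails at once if the yellow outlet, its nut or its spanner is touched (contact force between any of the arm, the fingers and yellow_outlet above 1 N).
It also fails if it takes over 54 s, if anything falls off the work surface, if the arm or the gripper's body presses on something with over 40 N, if the wrist force passes 120 N, or if a joint passes its speed limit or range.

ROBOT

A 6-joint arm with a two-finger parallel gripper is mounted at the origin on the work surface. World frame = base frame: x ahead of the robot, y to its left, z up, the work surface at z = 0. Lengths are in mm, angles in degrees, forces in N, time in s.
With the tool pointing down it reaches from about 300 to 850 mm from the base axis. Payload 4.2 kg.
Tool frame: the origin (TCP) lies midway between the tips of the shut fingers; the grasp point (between the pads) lies env.hold_point_z behind it (env.hold_point_z is the distance from the TCP to the grasp point, in mm); z points along the fingers, y is the line along which they close (so a half turn about z gives the same grasp; the last joint's range is limited). The gripper opens to 91 mm and grips with 3 to 60 N. Pads are 32 mm wide; open, the fingers measure 118 mm over their backs; the gripper's body (76 mm by 178 mm) begins 60 mm behind the grasp point.
Start: joints at [-69.041, 18.312, 89.639, -0, 72.044, -1.146], TCP at [216.377, -532.751, 213.976] pointing down, gripper open.
Joint ranges: [-177.97, 177.97], [-48.28, 115.42], [12.27, 149.76], [-77.06, 257.06], [2.81, 150.46], [-146.56, 146.56]. Speed limits (degrees/s): [147.25, 147.25, 180, 180, 180, 180].

INTERFACE

Orientations are given as [roll, pitch, yaw] about the fixed x, y, z axes, in that order (R = Rz(yaw) Ry(pitch) Rx(roll)).
In Python, from workcell import env, viewer, spotter gives the robot as it stands.
- The arm moves only by the tool apply_moves, never from a script. Its arguments are lists of equal length, an entry for each row: "delta_pos": the shift along the world's x, y, z normalised to -1 to 1, where 1 is 120 mm, a list of three; "rot": the turn, a rotation vector about the world's x, y, z normalised to -1 to 1, where 1 is 1.5 rad, a list of three; "hand": the opening, from 0 (shut) to 1 (fully open). A call has 1 to 10 rows; each row is the pose to reach, as a shift and turn from the pose commanded when the call began; what a row does not reach only later rows make up. A row lasts 1/12 s, in which the tool goes at most 41.7 mm and 7.16 degrees, less where a joint would pass 70% of its speed; a pose out of reach is approached as far as the arm can. A call with a number of a shift or a turn outside -1 to 1 is refused whole. A call with a gripper value outside its range is refused whole. The fingers move at their own pace and stop on an object; "newtons" is the grip in N (left out, the last holds). Time passes only in rows, so rows that repeat a pose let the fingers close. It gives the time, the measured TCP pose, the force, the opening and the grip force at its end, in the units of the state.
- env.state(): the state, without advancing time (a new reading comes with each control period).
- viewer.grab_frame(name): name is "side" or "top" or "wrist"; returns a dict with "pixels" (384x512x3 uint8, red, green, blue), "camera_matrix" (3x3 intrinsics, pixels), "R" (3x3) and "t" (3): a world point X has camera coordinates R X + t; the wrist camera has in their place "mount" (4x4, takes a point from camera to tool coordinates, whose origin is the TCP and whose axes are the flange's). Camera axes: x right, y down, z forward; pixel columns grow to the right and rows downward; lengths in mm; the calibration is good to about 2 mm. The wrist camera is an equidistant fisheye: a pixel r from the principal point sees the ray r / f radians off the axis. A picture is of the moment at which its call begins: read the wrist's pose just before it. There is no depth.
- env.job_done(): hands the job in; it is judged then, once.
Trained networks look in a picture, given as the dict that the camera call returned (one of the last four; its "shot" number tells which), for a name from the list of things; names that differ only in an ending like _2 or _b are one class to them, and where a whole thing is asked for, a point or a joint stands for the part that bears it (a point fixed in the world has none). Each returns a list of dicts, best first, with "score" (0 to 1); they miss things now and then, are a little off and sometimes report something else, mostly with a low value. They report only what shows in the picture. A call takes as long as a camera call.
- spotter.trace(picture, query): "mask" (384x512 bool, what is visible of it) and "box" ([centre column, centre row, width, height] in pixels, round what is visible of it).
- spotter.landmark_of(picture, query): "position" ([column, row] in pixels: a listed point, or the origin of a listed thing).
The state is a dict: "time_s": time; "qpos": joint angles; "qvel": joint speeds; "effort": joint torques, N m; "ee_pos": TCP position; "ee_rot": TCP orientation; "force": force on the tool from outside, world axes, zero at the start; "torque": the same for the moment, N m; "gripper_width": finger opening in mm; "gripper_force": force on a finger pad.
Only numpy, scipy, OpenCV 4.12 (cv2) and the standard library are available. Lean on these libraries where they do the work, as an engineer would, in place of code of your own. Each camera call takes 0.05 s, during which the arm holds its last target. There are 200 camera calls.

## Working session

There is one attempt and no reset: what is moved stays moved. The work goes in short steps, Python scripts to look and compute and a tool call to move; the robot and the scene stay as the last step left them, time stands still between calls to the robot, and variables do not carry over. Pictures are saved under pics/ and viewed, at most 10 in all, crops included, and the job is handed in when it is done.

Besides the shell and the picture viewer there is one more tool, called after "Request:" in YAML: its name, and indented under it one key for each argument. apply_moves: Moves the arm, as the interface text tells. Its arguments: {"type":"object","properties":{"delta_pos":{"type":"array"},"rot":{"type":"array"},"hand":{"type":"array"},"newtons":{"type":"number"}},"required":["delta_pos","rot","hand"]}

```bash
mkdir -p pics; ls; python3 - <<'E'
from workcell import env, viewer, spotter
import cv2,numpy as np
print(env.state(), env.hold_point_z)
ims=[]
for n in ["side","top"]:
    p=viewer.grab_frame(n); ims.append(p["pixels"])
    print(n,p["camera_matrix"].tolist(),p["R"].tolist(),p["t"].tolist())
    for q in ["green_outlet","green_nut","green_spanner","yellow_outlet"]:
        print(q,[(np.round(r["position"],1).tolist(),round(r["score"],2)) for r in spotter.landmark_of(p,q)[:3]],[(np.round(r["box"],1).tolist(),round(r["score"],2)) for r in spotter.trace(p,q)[:3]])
    cv2.imwrite(f"pics/{n}0.png",cv2.resize(p["pixels"][:,:,::-1],(800,600)))
E
```

```text
pics
{'time_s': 0.0, 'qpos': array([-6.90407774e+01,  1.83520069e+01,  8.97062364e+01, -1.89778369e-03,
        7.20431204e+01, -1.14560352e+00]), 'qvel': array([ 0.07360523, -0.06844729,  0.0002189 , -0.06998514, -0.03070348,
       -0.0954443 ]), 'effort': array([-4.64546301e-04, -4.12463844e+01, -2.31972206e+01,  7.27790734e-02,
        4.55522840e-02, -1.10766537e-04]), 'ee_pos': array([ 216.18857628, -532.27079219,  213.11775858]), 'ee_rot': array([-1.79898620e+02, -2.22643966e-04,  2.21054126e+01]), 'force': array([-0.50458856, -0.71544273,  0.03912357]), 'torque': array([-0.03193275,  0.02324458, -0.00265122]), 'gripper_force': 0.0, 'gripper_width': 91.08237192637263} 18.8
side [[402.3718334617209, 0.0, 247.82178750350042], [0.0, 402.3718334617209, 192.16536411415692], [0.0, 0.0, 1.0]] [[-0.7643440903203655, -0.6445098402322433, 0.01962593784105281], [-0.4002291588922839, 0.4503403052433102, -0.7981292062352667], [0.5055637763573531, -0.617900214692607, -0.6021665821997447]] [457.92074776678413, 302.9903043047534, 564.9802587790398]
green_outlet [([300.3, 170.3], 0.94), ([177.2, 264.4], 0.64)] [([328.4, 160.2, 107.4, 71.8], 0.67)]Traceback (most recent call last):
  File "<stdin>", line 9, in <module>
ValueError: it knows: green_outlet, yellow_outlet
```

```bash
python3 - <<'E'
from workcell import env, viewer, spotter
import cv2,numpy as np
for n in ["side","top"]:
    p=viewer.grab_frame(n)
    print(n,p["camera_matrix"].tolist(),p["R"].tolist(),p["t"].tolist())
    for q in ["green_outlet","yellow_outlet","green_nut","green_spanner"]:
      for f,k in ((spotter.landmark_of,"position"),(spotter.trace,"box")):
        try: print(q,k,[(np.round(r[k],1).tolist(),round(r["score"],2)) for r in f(p,q)[:3]])
        except ValueError as e: print(q,k,e)
    cv2.imwrite(f"pics/{n}0.png",cv2.resize(p["pixels"][:,:,::-1],(800,600)))
    np.savez(f"pics/{n}0.npz",**{k:p[k] for k in("pixels","camera_matrix","R","t")})
E
```

```text
side [[402.3718334617209, 0.0, 247.82178750350042], [0.0, 402.3718334617209, 192.16536411415692], [0.0, 0.0, 1.0]] [[-0.7643440903203655, -0.6445098402322433, 0.01962593784105281], [-0.4002291588922839, 0.4503403052433102, -0.7981292062352667], [0.5055637763573531, -0.617900214692607, -0.6021665821997447]] [457.92074776678413, 302.9903043047534, 564.9802587790398]
green_outlet position [([305.3, 169.4], 0.97)]
green_outlet box [([327.2, 158.6, 110.1, 70.9], 0.91)]
yellow_outlet position [([175.6, 263.7], 0.97)]
yellow_outlet box [([184.4, 264.2, 103.6, 113.1], 0.66)]
green_nut position it knows: green_outlet, yellow_outlet
green_nut box [([305.6, 138.2, 17.3, 20.1], 0.8)]
green_spanner position it knows: green_outlet, yellow_outlet
green_spanner box [([336.3, 167.4, 86.4, 25.2], 0.76)]
top [[374.1127479355017, 0.0, 252.5373223893267], [0.0, 374.1127479355017, 197.15111988493598], [0.0, 0.0, 1.0]] [[-0.02732727661210995, -0.9985906944729525, -0.045495547749114545], [-0.9846453647022408, 0.03473978570808289, -0.17107499250138047], [0.17241440114838474, 0.04012196656425525, -0.9842070422810745]] [33.12289033870608, 594.4766920299362, 690.0248158574398]
green_outlet position [([374.1, 181.4], 0.88), ([170.2, 190.0], 0.34)]
green_outlet box [([374.1, 214.6, 60.5, 124.6], 0.86)]
yellow_outlet position [([171.7, 190.2], 0.58)]
yellow_outlet box [([167.9, 222.4, 65.1, 123.1], 0.57)]
green_nut position it knows: green_outlet, yellow_outlet
green_nut box [([388.6, 172.9, 28.1, 25.6], 0.57)]
green_spanner position it knows: green_outlet, yellow_outlet
green_spanner box [([391.9, 237.1, 21.0, 77.3], 0.74)]
```

View pics/top0.png

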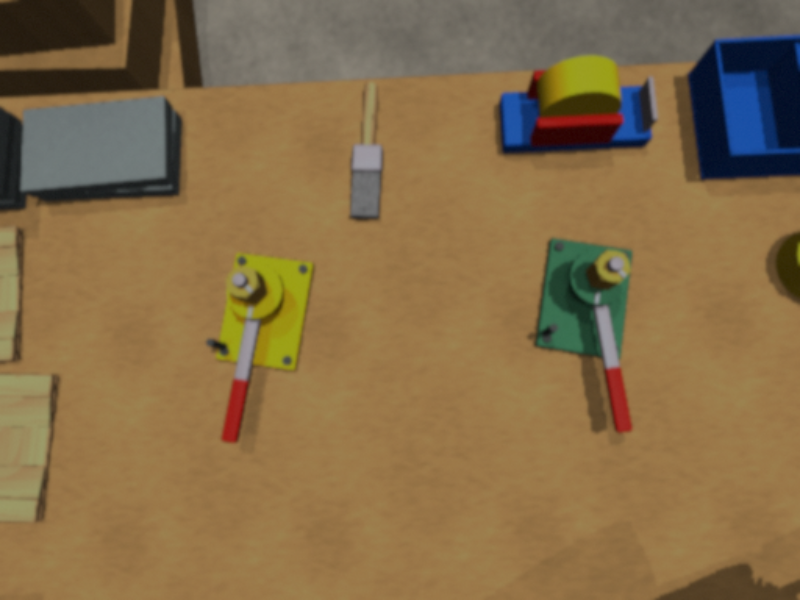

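View pics/side0.png

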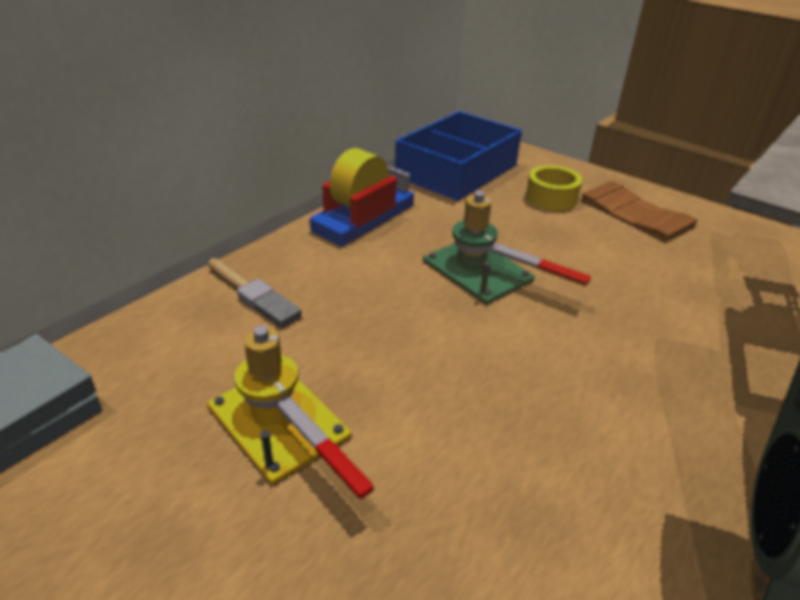

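```bash
cat > h.py <<'E'
import numpy as np
from scipy.spatial.transform import Rotation as Ro
def ray(K,R,t,uv):
    R=np.array(R);d=R.T@np.linalg.solve(K,[*uv,1]);return -R.T@np.array(t),d
def atz(K,R,t,uv,z):
    c,d=ray(K,R,t,uv);return c+d*(z-c[2])/d[2]
def proj(K,R,t,X):
    p=np.array(R)@X+t;p=K@p;return p[:2]/p[2]
def wrist(p,pos,rot,uv,z):   # fisheye pixel -> world at height z
    K=p["camera_matrix"];a=(uv[0]-K[0,2])/K[0,0];b=(uv[1]-K[1,2])/K[1,1];r=np.hypot(a,b)+1e-9
    d=np.array([np.sin(r)*a/r,np.sin(r)*b/r,np.cos(r)])
    T=np.array(p["mount"]);Rt=Ro.from_euler("xyz",rot,degrees=True).as_matrix()
    c=Rt@T[:3,3]+pos;d=Rt@T[:3,:3]@d
    return c+d*(z-c[2])/d[2]
def wproj(p,pos,rot,X):
    K=p["camera_matrix"];T=np.array(p["mount"]);Rt=Ro.from_euler("xyz",rot,degrees=True).as_matrix()
    c=T[:3,:3].T@(Rt.T@(np.array(X)-pos)-T[:3,3]);r=np.arctan2(np.hypot(c[0],c[1]),c[2]);h=np.hypot(c[0],c[1])+1e-9
    return np.array([K[0,2]+K[0,0]*r*c[0]/h,K[1,2]+K[1,1]*r*c[1]/h])
E
python3 - <<'E'
from h import *
T=np.load("pics/top0.npz");S=np.load("pics/side0.npz")
s=512/800
g=lambda N,uv,z:atz(N["camera_matrix"],N["R"],N["t"],np.array(uv)*s,z).round(1)
print("corners",[g(T,c,12) for c in [(550,240),(631,249),(621,357),(537,347)]])
print("nipple",g(T,(616,265),135),g(S,(479,195),135))
print("handle end",g(T,(624,430),51),"sleeve start",g(T,(613,370),51), "post top",g(T,(551,330),62))
print("yellow nipple",g(T,(240,281),135),g(S,(262,331),135),"end",g(T,(231,440),51))
from scipy.optimize import least_squares
obs=[(T,c,l) for c,l in zip([(550,240),(631,249),(621,357),(537,347)],[(60,55,12),(60,-55,12),(-90,-55,12),(-90,55,12)])]+[(T,(616,265),(0,0,135)),(S,(479,195),(0,0,135)),(S,(488,301),(-90,55,12)),(S,(424,260),(60,55,12)),(S,(533,275),(-90,-55,12))]
def W(v,l): c,q=np.cos(v[2]),np.sin(v[2]);return np.array([v[0]+c*l[0]-q*l[1],v[1]+q*l[0]+c*l[1],l[2]])
f=lambda v:np.concatenate([proj(N["camera_matrix"],N["R"],N["t"],W(v,l))-np.array(c)*s for N,c,l in obs])
r=least_squares(f,[500,-200,0],x_scale=[100,100,1],loss="soft_l1");print(r.x,np.degrees(r.x[2]),r.fun.round(1))
E
```

```text
corners [array([ 688. , -196.3,   12. ]), array([ 671.2, -302.4,   12. ]), array([ 527.5, -275.9,   12. ]), array([ 543.9, -168.9,   12. ])]
nipple [ 620.8 -238.3  135. ] [ 619.3 -232.9  135. ]
handle end [ 436.5 -258.1   51. ] sleeve start [ 508.8 -251.5   51. ] post top [ 559.3 -177.4   62. ]
yellow nipple [618.5 187.9 135. ] [619.  190.3 135. ] end [436.7 221.8  51. ]
[ 6.21861942e+02 -2.37955448e+02 -1.79731189e-01] -10.297838582204522 [-0.9 -1.2  0.2  0.1  0.2  2.  -0.6  0.4 -0.2 -0.6  0.3 -1.1  0.5 -0.3
 -1.8 -1.9  2.3 -0.2]
```

Request:
apply_moves:
  delta_pos:
    - [1,0.73,0.2]
    - [1,0.73,0.2]
    - [1,0.73,0.2]
    - [1,0.73,0.2]
  rot:
    - [0,0,0]
    - [0,0,0]
    - [0,0,0]
    - [0,0,0]
  hand: [1,1,1,1]

```text
time_s: 1.18
ee_pos: [338.9, -443.2, 238.8]
ee_rot: [180.0, -0.1, 22.2]
force: [0.5, -1.2, 0.4]
gripper_width: 91.1
gripper_force: 0.0
```

Request:
apply_moves:
  delta_pos:
    - [1,0.73,0]
    - [1,0.73,0]
    - [1,0.73,0]
    - [1,0.73,0]
  rot:
    - [0,0,0]
    - [0,0,0]
    - [0,0,0]
    - [0,0,0]
  hand: [1,1,1,1]

```text
time_s: 1.52
ee_pos: [459.4, -354.9, 238.1]
ee_rot: [-180.0, -0.1, 22.2]
force: [-0.8, -0.2, 0.5]
gripper_width: 91.2
gripper_force: 0.0
```

Request:
apply_moves:
  delta_pos:
    - [0.8,0.73,0]
    - [0.8,0.73,0]
    - [0.8,0.73,0]
    - [0.8,0.73,0]
    - [0.8,0.73,0]
    - [0.8,0.73,0]
  rot:
    - [0,0,0]
    - [0,0,0]
    - [0,0,0]
    - [0,0,0]
    - [0,0,0]
    - [0,0,0]
  hand: [1,1,1,1,1,1]

```text
time_s: 2.02
ee_pos: [552.1, -270.0, 237.7]
ee_rot: [180.0, 0.1, 22.2]
force: [-0.7, 0.7, -0.3]
gripper_width: 91.2
gripper_force: 0.0
```

```bash
python3 - <<'E'
from workcell import env, viewer, spotter
from h import *
import cv2
s=env.state();p=viewer.grab_frame("wrist")
print(s["time_s"],s["ee_pos"],s["ee_rot"]);print(p["camera_matrix"],p["mount"])
np.savez("pics/w1.npz",pixels=p["pixels"],camera_matrix=p["camera_matrix"],mount=p["mount"],pos=s["ee_pos"],rot=s["ee_rot"])
for q in ["green_outlet","green_nut","green_spanner"]: print(q,[np.round(r["box"]) for r in spotter.trace(p,q)[:2]])
print("proj axis z135,70",wproj(p,s["ee_pos"],s["ee_rot"],[621.5,-237.5,135]),wproj(p,s["ee_pos"],s["ee_rot"],[621.5,-237.5,70]))
cv2.imwrite("pics/w1.png",cv2.resize(p["pixels"][:,:,::-1],(800,600),interpolation=cv2.INTER_CUBIC))
E
```

```text
2.0167 [ 552.08894665 -269.9874892   237.73674033] [1.79994418e+02 6.46920360e-02 2.21637746e+01]
[[297.31863964   0.         251.82564701]
 [  0.         297.31863964 193.02061332]
 [  0.           0.           1.        ]] [[ 1.01437860e-03 -9.61285279e-01 -2.75553231e-01  7.77270276e+01]
 [ 9.99999195e-01  1.18525456e-03 -4.53596468e-04  1.77920283e+00]
 [ 7.62636329e-04 -2.75552549e-01  9.61285707e-01 -1.71800772e+02]
 [ 0.00000000e+00  0.00000000e+00  0.00000000e+00  1.00000000e+00]]
green_outlet [array([245., 151., 125., 198.])]
green_nut [array([254., 110.,  41.,  41.])]
green_spanner [array([229., 195.,  43., 112.]), array([247., 151., 128., 198.])]
proj axis z135,70 [245.81186345 111.18667285] [247.00114224 110.89716112]
```

View pics/w1.png

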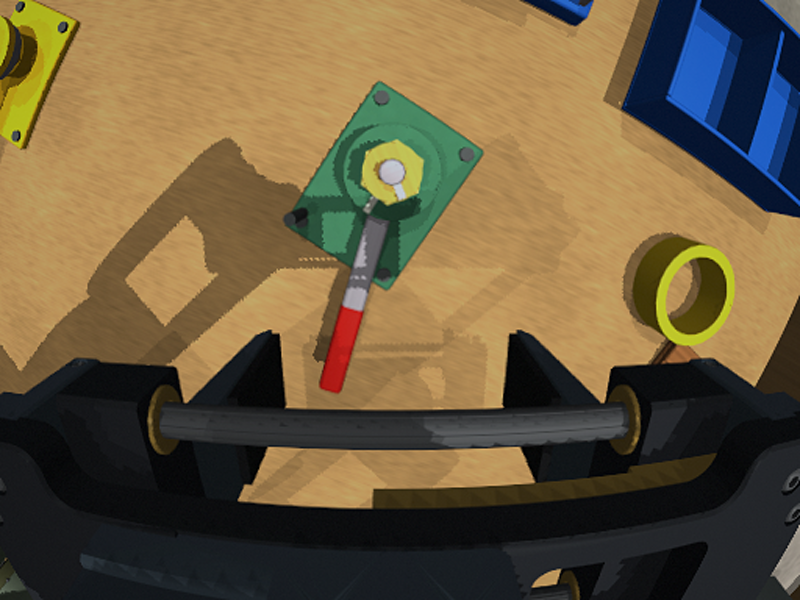

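```bash
python3 - <<'E'
from h import *
import cv2
N=np.load("pics/w1.npz");im=N["pixels"];s=512/800
w=lambda uv,z:wrist(N,N["pos"],N["rot"],uv,z)
cv2.imwrite("pics/w1c.png",cv2.resize(im[75:150,205:305,::-1],(800,600),interpolation=cv2.INTER_CUBIC))
print("nip",w(np.array([392,172])*s,135),"collarmark",w(np.array([371,207])*s,70),"nutmark",w(np.array([402,199])*s,120))
print([w(np.array(c)*s,12).round(1) for c in [(378,82),(483,152),(387,290),(286,220)]])
print("handle end",w(np.array([331,390])*s,51),w(np.array([352,309])*s,51),"post",w(np.array([300,213])*s,62))
E
```

```text
nip [ 624.18403454 -241.39481621  135.        ] collarmark [ 594.5485244  -236.70068211   70.        ] nutmark [ 610.89784209 -253.44283523  120.        ]
[array([ 691.6, -200.6,   12. ]), array([ 670.5, -305.7,   12. ]), array([ 526.6, -275.9,   12. ]), array([ 551.9, -170.6,   12. ])]
handle end [ 435.05940882 -261.0700297    51.        ] [ 510.83777267 -252.32794655   51.        ] post [ 570.03627174 -188.02064578   62.        ]
```

View pics/w1c.png

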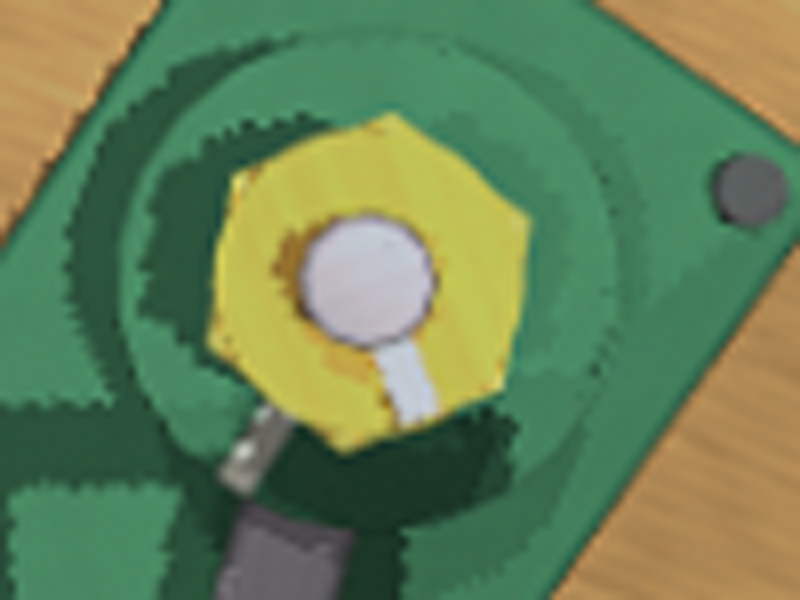

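```bash
python3 - <<'E'
from h import *
N=np.load("pics/w1.npz")
w=lambda c,z:wrist(N,N["pos"],N["rot"],np.array(c)/8+[205,75],z)[:2]
P=np.array([w(c,120) for c in [(393,113),(530,217),(500,385),(345,452),(210,340),(238,178)]])
c=P.mean(0);d=P-c;print(c,np.hypot(*d.T).round(1));a=np.degrees(np.arctan2(d[:,1],d[:,0]));print(a.round(1))
print("flats mod60",np.degrees(np.angle(np.exp(6j*np.radians(a+30)).mean())/6))
print("nip",w((368,280),135))
for n,q,z in (("nut",(420,408),120),("collar",(250,462),70)):
    v=w(q,z)-c;print(n,np.degrees(np.arctan2(v[1],v[0])),np.hypot(*v))
E
```

```text
[ 624.28671649 -241.58556179] [20.6 20.8 20.3 21.1 20.5 20.1]
[  14.3  -45.7 -106.6 -165.8  132.6   73.6]
flats mod60 -16.24787744007963
nip [ 624.29370001 -241.46814753]
nut -136.28650101291944 16.711652046004016
collar 168.82937427117272 31.120532220518378
```

Request:
apply_moves:
  delta_pos:
    - [0.6,0.238,-0.3]
    - [0.6,0.238,-0.3]
    - [0.6,0.238,-0.3]
    - [0.6,0.238,-0.6]
    - [0.6,0.238,-0.9]
    - [0.6,0.238,-0.9]
  rot:
    - [0,0,-0.098]
    - [0,0,-0.098]
    - [0,0,-0.098]
    - [0,0,-0.098]
    - [0,0,-0.098]
    - [0,0,-0.098]
  hand: [1,1,1,1,1,1]

```text
time_s: 2.72
ee_pos: [619.2, -240.5, 122.7]
ee_rot: [-179.5, 0.7, 13.6]
force: [-2.0, 0.6, -1.0]
gripper_width: 90.7
gripper_force: 0.0
```

Request:
apply_moves:
  delta_pos:
    - [0,0,-0.2]
    - [0,0,-0.39]
    - [0,0,-0.39]
    - [0,0,-0.39]
  rot:
    - [0,0,0]
    - [0,0,0]
    - [0,0,0]
    - [0,0,0]
  hand: [1,1,1,1]

```text
time_s: 3.05
ee_pos: [623.9, -242.1, 84.0]
ee_rot: [-180.0, 0.0, 13.6]
force: [0.5, -1.3, 0.7]
gripper_width: 91.1
gripper_force: 0.0
```

Request:
apply_moves:
  delta_pos:
    - [0,0,0]
    - [0,0,0]
    - [0,0,0]
    - [0,0,0]
    - [0,0,0]
    - [0,0,0]
    - [0,0,0]
    - [0,0,0]
  rot:
    - [0,0,0]
    - [0,0,0]
    - [0,0,0]
    - [0,0,0]
    - [0,0,0]
    - [0,0,0]
    - [0,0,0]
    - [0,0,0]
  hand: [0.2,0.2,0.2,0.2,0.2,0.2,0.2,0.2]
  newtons: 20

```text
time_s: 3.72
ee_pos: [624.4, -241.3, 83.2]
ee_rot: [180.0, 0.0, 13.7]
force: [0.0, 0.2, -0.6]
gripper_width: 40.8
gripper_force: 0.0
```

Request:
apply_moves:
  delta_pos:
    - [0,0,0]
    - [0,0,0]
    - [0,0,0]
    - [0,0,0]
  rot:
    - [0,0,0]
    - [0,0,0]
    - [0,0,0]
    - [0,0,0]
  hand: [0.2,0.2,0.2,0.2]
  newtons: 20

```text
time_s: 4.05
ee_pos: [623.8, -239.3, 83.1]
ee_rot: [-179.8, 0.0, 13.7]
force: [-0.9, 5.1, 2.1]
gripper_width: 35.7
gripper_force: 20.0
```

Request:
apply_moves:
  delta_pos:
    - [0,0,0]
    - [0,0,0]
    - [0,0,0]
    - [0,0,0]
    - [0,0,0]
    - [0,0,0]
    - [0,0,0]
    - [0,0,0]
    - [0,0,0]
    - [0,0,0]
  rot:
    - [0,0,-0.06]
    - [0,0,-0.12]
    - [0,0,-0.18]
    - [0,0,-0.24]
    - [0,0,-0.3]
    - [0,0,-0.36]
    - [0,0,-0.42]
    - [0,0,-0.48]
    - [0,0,-0.54]
    - [0,0,-0.58]
  hand: [0.2,0.2,0.2,0.2,0.2,0.2,0.2,0.2,0.2,0.2]

```text
time_s: 4.88
ee_pos: [623.9, -239.1, 83.1]
ee_rot: [-179.9, 0.2, -36.4]
force: [-1.4, 6.2, 2.6]
gripper_width: 35.9
gripper_force: 20.0
```

```bash
python3 -c "
from workcell import env
s=env.state();print(s)"
```

```text
{'time_s': 4.8833, 'qpos': array([-22.03740012,  32.19549435,  86.50430316,   0.19186321,
        61.46970354, 104.25488469]), 'qvel': array([-8.75185931e-02, -9.82792371e-02,  3.31675620e-02, -3.33100837e-02,
       -6.06288263e-02,  3.90547775e+01]), 'effort': array([ -3.53258215, -50.35410047, -22.18940198,  -1.31175667,
        -0.94432712,  -0.25892923]), 'ee_pos': array([ 623.87495481, -239.06390671,   83.08680049]), 'ee_rot': array([-179.87865909,    0.20585231,  -36.3839546 ]), 'force': array([-1.36475475,  6.2492419 ,  2.63132192]), 'torque': array([0.97083419, 0.02338962, 0.17977019]), 'gripper_force': 19.988479433741304, 'gripper_width': 35.94461774710385}
```

Request:
apply_moves:
  delta_pos:
    - [0,0,0]
    - [0,0,0]
    - [0,0,0]
    - [0,0,0]
  rot:
    - [0,0,-0.03]
    - [0,0,-0.06]
    - [0,0,-0.06]
    - [0,0,-0.06]
  hand: [0.2,0.2,0.2,0.2]

```text
time_s: 5.22
ee_pos: [623.9, -239.0, 83.1]
ee_rot: [-179.9, 0.2, -41.4]
force: [-1.5, 6.8, 1.5]
gripper_width: 35.8
gripper_force: 20.0
```

```bash
python3 -c "
from workcell import env
s=env.state();print(s['ee_rot'],s['torque'],s['force'],s['qpos'][5])"
```

```text
[-179.88659752    0.21785872  -41.36435374] [ 0.94868832  0.12357978 -0.1151919 ] [-1.499281    6.80876159  1.5246923 ] 109.22768101013777
```

Request:
apply_moves:
  delta_pos:
    - [0,0,0]
    - [0,0,0]
    - [0,0,0]
  rot:
    - [0,0,-0.035]
    - [0,0,-0.035]
    - [0,0,-0.035]
  hand: [0.2,0.2,0.2]

```text
time_s: 5.47
ee_pos: [624.4, -239.6, 83.1]
ee_rot: [-179.9, 0.1, -44.2]
force: [0.2, 5.0, 0.3]
gripper_width: 36.1
gripper_force: 20.0
```

```bash
python3 -c "
from workcell import env
s=env.state();print(s['ee_rot'],s['torque'],s['force'],s['qpos'][5])"
```

```text
[-1.79914192e+02  1.33863879e-01 -4.42285942e+01] [ 0.98575953 -0.0050336   0.50891799] [0.21089379 5.03734318 0.34300011] 112.11801881846617
```

Request:
apply_moves:
  delta_pos:
    - [0,0,0]
    - [0,0,0]
    - [0,0,0]
    - [0,0,0]
    - [0,0,0]
    - [0,0,0]
    - [0,0,0.1]
    - [0,0,0.4]
    - [0,0,0.7]
    - [0,0,0.95]
  rot:
    - [0,0,0]
    - [0,0,0]
    - [0,0,0]
    - [0,0,0]
    - [0,0,0]
    - [0,0,0]
    - [0,0,0]
    - [0,0,0]
    - [0,0,0]
    - [0,0,0]
  hand: [0.75,0.75,0.75,0.75,0.75,0.75,0.75,0.75,0.75,0.75]

```text
time_s: 6.3
ee_pos: [624.7, -241.6, 200.5]
ee_rot: [-180.0, -0.1, -44.3]
force: [0.3, -0.0, 0.4]
gripper_width: 68.2
gripper_force: 0.0
```

Request:
apply_moves:
  delta_pos:
    - [-0.3,-0.12,0]
    - [-0.6,-0.25,0]
    - [-0.9,-0.37,0]
    - [-1,-0.5,0]
    - [-1,-0.5,0]
    - [-1,-0.5,0]
  rot:
    - [0,0,0.08]
    - [0,0,0.16]
    - [0,0,0.24]
    - [0,0,0.28]
    - [0,0,0.28]
    - [0,0,0.28]
  hand: [0,0,0,0,0,0]

```text
time_s: 6.8
ee_pos: [504.2, -302.1, 198.5]
ee_rot: [180.0, -0.1, -20.5]
force: [0.1, -0.3, -0.6]
gripper_width: 31.3
gripper_force: 0.0
```

```bash
python3 - <<'E'
from workcell import env, viewer
from h import *
import cv2
s=env.state();p=viewer.grab_frame("wrist")
print(s["time_s"],s["ee_pos"],s["ee_rot"],s["gripper_width"])
np.savez("pics/w2.npz",pixels=p["pixels"],camera_matrix=p["camera_matrix"],mount=p["mount"],pos=s["ee_pos"],rot=s["ee_rot"])
cv2.imwrite("pics/w2.png",cv2.resize(p["pixels"][:,:,::-1],(800,600),interpolation=cv2.INTER_CUBIC))
E
```

```text
6.8 [ 504.23643359 -302.11829374  198.46987839] [ 1.79998233e+02 -1.23835754e-01 -2.04502696e+01] 31.259347160597986
```

View pics/w2.png

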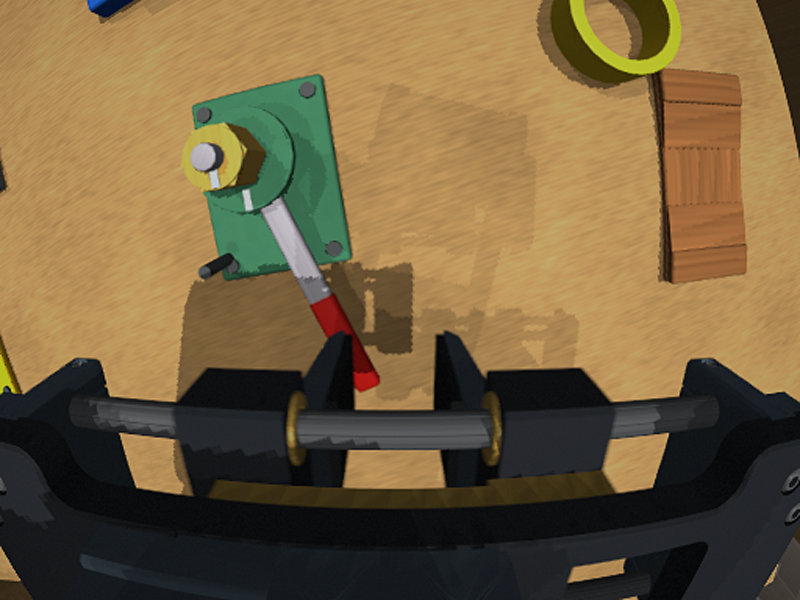

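Request:
apply_moves:
  delta_pos:
    - [-0.2,-0.05,-0.3]
    - [-0.2,-0.05,-0.6]
    - [-0.2,-0.05,-0.9]
    - [-0.2,-0.05,-0.9]
    - [-0.2,-0.05,-0.9]
  rot:
    - [0,0,0]
    - [0,0,0]
    - [0,0,0]
    - [0,0,0]
    - [0,0,0]
  hand: [0,0,0,0,0]

```text
time_s: 7.27
ee_pos: [480.7, -306.3, 88.1]
ee_rot: [-179.9, 0.2, -20.2]
force: [1.0, -0.7, 0.4]
gripper_width: 0.2
gripper_force: 0.0
```

Request:
apply_moves:
  delta_pos:
    - [0,0,-0.3]
    - [0,0,-0.43]
    - [0,0,-0.43]
  rot:
    - [0,0,0]
    - [0,0,0]
    - [0,0,0]
  hand: [0,0,0]

```text
time_s: 7.52
ee_pos: [480.8, -306.7, 37.0]
ee_rot: [-180.0, 0.1, -20.2]
force: [-0.4, 0.6, 1.1]
gripper_width: 0.5
gripper_force: 0.0
```

Request:
apply_moves:
  delta_pos:
    - [0,0.1,0]
    - [0,0.2,0]
    - [0,0.3,0]
    - [0,0.4,0]
    - [0,0.5,0]
    - [0,0.6,0]
    - [0,0.7,0]
    - [0.02,0.78,0]
    - [0.03,0.85,0]
    - [0.03,0.85,0]
  rot:
    - [0,0,0]
    - [0,0,0]
    - [0,0,0]
    - [0,0,0]
    - [0,0,0]
    - [0,0,0]
    - [0,0,0]
    - [0,0,0]
    - [0,0,0]
    - [0,0,0]
  hand: [0,0,0,0,0,0,0,0,0,0]

```text
time_s: 8.35
ee_pos: [483.9, -203.4, 37.4]
ee_rot: [-180.0, 0.1, -20.2]
force: [0.1, 0.1, 0.1]
gripper_width: 0.1
gripper_force: 0.0
```

Request:
apply_moves:
  delta_pos:
    - [0,0.06,0]
    - [0,0.12,0]
    - [0.01,0.17,0]
    - [0.01,0.17,0]
  rot:
    - [0,0,0]
    - [0,0,0]
    - [0,0,0]
    - [0,0,0]
  hand: [0,0,0,0]

```text
time_s: 8.68
ee_pos: [484.8, -183.8, 37.4]
ee_rot: [-180.0, 0.1, -20.2]
force: [0.3, -0.6, -0.2]
gripper_width: 0.2
gripper_force: 0.3
```

```bash
python3 - <<'E'
from workcell import env, viewer
import cv2
print(env.state()["force"])
p=viewer.grab_frame("top")
cv2.imwrite("pics/t3.png",cv2.resize(p["pixels"][120:312,256:512,::-1],(800,600),interpolation=cv2.INTER_CUBIC))
E
```

```text
[ 0.29253581 -0.60481775 -0.15212678]
```

View pics/t3.png

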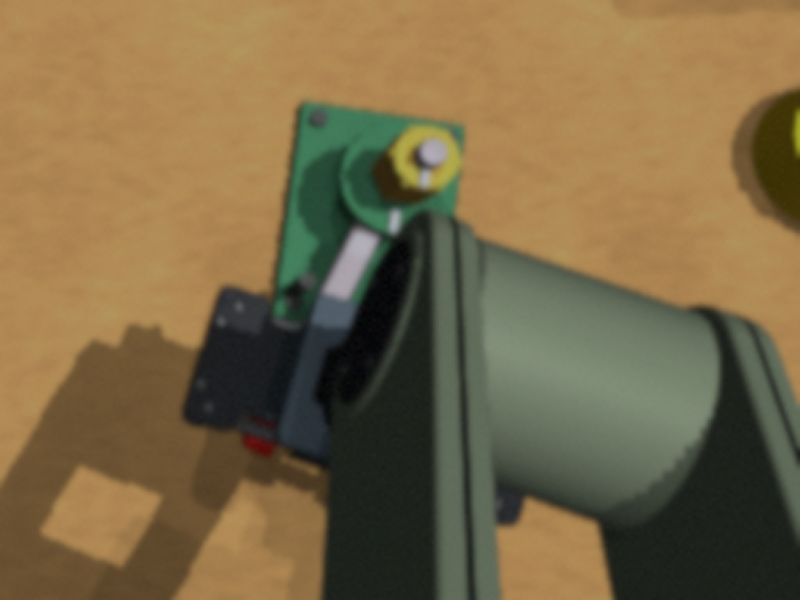

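Request:
apply_moves:
  delta_pos:
    - [0.02,0.04,0]
    - [0.02,0.08,0]
    - [0.02,0.1,0]
    - [0.02,0.1,0]
  rot:
    - [0,0,0]
    - [0,0,0]
    - [0,0,0]
    - [0,0,0]
  hand: [0,0,0,0]

```text
time_s: 9.07
ee_pos: [487.8, -173.8, 37.6]
ee_rot: [179.9, -0.1, -20.2]
force: [-1.3, -7.4, -1.6]
gripper_width: 0.7
gripper_force: 2.9
```

Request:
apply_moves:
  delta_pos:
    - [0,0.03,0]
    - [0,0.03,0]
    - [0,0.03,0]
  rot:
    - [0,0,0]
    - [0,0,0]
    - [0,0,0]
  hand: [0,0,0]

```text
time_s: 9.32
ee_pos: [488.0, -173.4, 37.6]
ee_rot: [179.6, -0.2, -20.1]
force: [-1.6, -17.1, -3.4]
gripper_width: 0.3
gripper_force: 7.9
```

Request:
apply_moves:
  delta_pos:
    - [0,-0.2,0]
    - [0,-0.4,0]
    - [-0.1,-0.5,0.2]
    - [-0.2,-0.5,0.5]
    - [-0.3,-0.5,0.8]
    - [-0.3,-0.5,1]
    - [-0.3,-0.5,1]
  rot:
    - [0,0,0]
    - [0,0,0]
    - [0,0,0]
    - [0,0,0]
    - [0,0,0]
    - [0,0,0]
    - [0,0,0]
  hand: [0,0,0,0,0,0,0]

```text
time_s: 9.9
ee_pos: [454.0, -230.3, 162.8]
ee_rot: [180.0, -0.6, -20.3]
force: [0.1, -0.2, 0.4]
gripper_width: 0.5
gripper_force: 0.0
```

```bash
python3 - <<'E'
from workcell import env, viewer
import cv2
s=env.state();print(s["force"],s["ee_pos"])
p=viewer.grab_frame("wrist")
cv2.imwrite("pics/w4.png",p["pixels"][:,:,::-1])
E
```

```text
[ 0.09118664 -0.19434762  0.40044866] [ 453.97337507 -230.26855854  162.81737318]
```

View pics/w4.png

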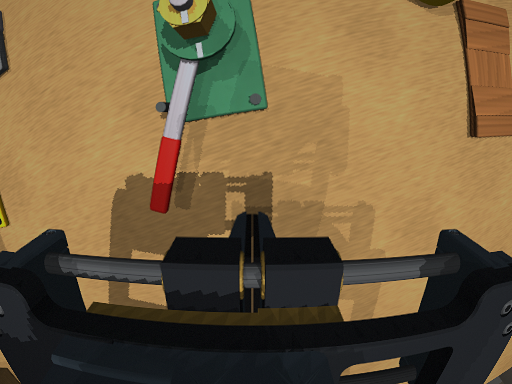

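The spanner handle (sleeve at (165,175)) is up against the post at (162,107). The nut's white mark lines up with the collar's mark at (200,48), and the gripper is clear.

Request:
apply_moves:
  delta_pos:
    - [0,0,0]
    - [0,0,0]
    - [0,0,0]
    - [0,0,0]
  rot:
    - [0,0,0]
    - [0,0,0]
    - [0,0,0]
    - [0,0,0]
  hand: [0,0,0,0]

```text
time_s: 10.28
ee_pos: [451.1, -228.8, 156.2]
ee_rot: [-180.0, 0.2, -20.2]
force: [0.1, 0.3, 0.3]
gripper_width: 0.7
gripper_force: 0.0
```

```bash
python3 -c "
from workcell import env
print(env.job_done())"
```

```text
the job is handed in; nothing more can be done
None
```

The job is handed in: I turned the green outlet's coupling nut to its stop, then swung its spanner against the post, in about 10 s and without going near the yellow outlet; the hand-in returned no verdict.

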